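Step the specimen carriage under the test pointer

ROBOT

A 6-joint arm with a two-finger parallel gripper is mounted at the origin on a cart in front of the work surface, level with it; the furniture and walls round the work are solid. World frame = base frame: x ahead of the robot, y to its left, z up, the work surface at z = 0. Lengths are in m, angles in rad, forces in N, time in s.
With the tool pointing down it reaches from about 0.275 to 0.725 m from the base axis. Payload 15.9 kg.
Tool frame: the origin (TCP) lies at the very end of the fingers, on their centre line; the grasp point (between the pads) lies 19 mm behind it (robot.grip_point_offset is the distance from the TCP to the grasp point, in m); z points along the fingers, y is the line along which they close (so a half turn about z gives the same grasp; the last joint's range is limited). The gripper opens to 85 mm and grips with 20 to 120 N. Pads are 22 mm wide; open, the fingers measure 114 mm over their backs; the gripper's body (76 mm by 85 mm) begins 54 mm behind the grasp point. The pads swing forward as they close: fully open they stand 13 mm farther back than shut.
Start: joints at [1.176, 0.213, -0.034, 1.323, 0, 1.571], TCP at [0.192, 0.462, 0.231] pointing down, gripper open.
Joint ranges: [-2.98, 2.98], [-0.74, 1.72], [-1.14, 1.35], [-2.1, 2.04], [-1.57, 1.44], [-3.14, 3.14]. Speed limits (rad/s): [1.89, 1.89, 2.39, 2.57, 3.14, 3.14].

INTERFACE

Orientations are given as [roll, pitch, yaw] about the fixed x, y, z axes, in that order (R = Rz(yaw) Ry(pitch) Rx(roll)).
In Python, from rig import robot gives the robot as it stands.
- The arm moves only by the tool send_rows, never from a script. Its argument "motion" is a list that holds one entry, the list of rows, each a list of 5 numbers: the shift along the tool's x, y, z normalised to -1 to 1, where 1 is 50 cm, then the turn about the tool's z normalised to -1 to 1, where 1 is pi rad, then the opening, from 0 (shut) to 1 (fully open). In form: [[[tx, ty, tz, spin, fingers], ...]]. A call has 1 to 5 rows; each row is the pose to reach, as a shift and turn from the pose commanded when the call began, along the tool's axes at that moment, turning the shorter way round; what a row does not reach only later rows make up. A row lasts 1/12 s, in which the tool goes at most 41.7 mm and 7.16 degrees, less where a joint would pass 70% of its speed; a pose out of reach is approached as far as the arm can. A call with a number of a shift or a turn outside -1 to 1 is refused whole. A call with a gripper value outside its range is refused whole. The fingers move at their own pace and stop on an object; the grip force is fixed at half the most. Time passes only in rows, so rows that repeat a pose let the fingers close. It gives the time, the measured TCP pose, the force, the opening and the grip force at its end, in the units of the state.
- robot.state(): the state, without advancing time (a new reading comes with each control period).
- robot.get_image(name): name is "side" or "top"; returns the picture (480x640x3 uint8, red, green, blue); there is no depth.
- robot.camera_info(name): a dict with "K" (3x3 intrinsics, pixels), "position" and "orientation" of the camera in the world. Camera axes: x right, y up, looking along -z (the intrinsics and any distortion apply to the point x, -y, -z); pixel columns grow to the right and rows downward; lengths in m; the calibration is good to about 2 mm. A picture is of the moment at which its call begins. camera_info takes no time and is no camera call.
- robot.close_job(): hands the job in; it is judged then, once.
Trained networks look in the newest picture that a camera, given by its name, has taken for a name from the list of things; names that differ only in an ending like _2 or _b are one class to them, and where a whole thing is asked for, a point or a joint stands for the part that bears it (a point fixed in the world has none). Each returns a list of dicts, best first, with "conf" (0 to 1); they miss things now and then, are a little off and sometimes report something else, mostly with a low value. They report only what shows in the picture. A call takes as long as a camera call. They do not tell look-alikes from the thing itself.
- robot.silhouettes(target, camera): "mask" (480x640 bool, what is visible of it) and "position" ([row, column] as shares, 0 to 1, of the picture: columns of its width, rows of its height, amid what is visible of it).
- robot.pinpoint(target, camera): "position" ([row, column] as shares, 0 to 1, of the picture: columns of its width, rows of its height: a listed point, or the origin of a listed thing).
The state is a dict: "t": time; "joint_pos": joint angles; "dq": joint speeds; "effort": joint torques, N m; "eef_pos": TCP position; "orientation": TCP orientation; "wrist_force": force on the tool from outside, world axes, zero at the start; "torque": the same for the moment, N m; "opening": finger opening in m; "grip_force": force on a finger pad.
Only numpy, scipy, OpenCV 4.12 (cv2) and the standard library are available. Lean on these libraries where they do the work, as an engineer would, in place of code of your own. Each camera call takes 0.05 s, during which the arm holds its last target. There are 200 camera calls.

TASK

Test two brass specimens on the blue x-y carriage, first the one whose outline matches the sample in the one-dot frame of the white board, then the one matching the two-dot frame: push the carriage by its orange finger cup until the specimen's black centre dot is right under the fixed pointer, then press the red button until you feel the stylus rest firmly on the specimen (about 8 N, never 20), hold a second and let the pointer rise fully before the carriage moves again. Leave the second specimen centred under the raised pointer; never press on the specimen whose sample is in the red-barred frame, and leave the bottle, beaker and timer alone.

Things in the scene. Friction and masses are not known exactly. Their poses are not given: they have to be found in the camera images.
- stage: grey x-y stage fixed to the worktop: base 190 mm (x) by 300 mm (y, -130 to +170), 12 mm high. Origin on the worktop straight below the pointer; its x and y are the slide directions. At its +y side stands a white column 130 mm high (y 131 to 163 mm); from it a white arm 36 mm wide, top 142 mm above the worktop, reaches over the carriage to 17 mm past the pointer
- pointer_axis (a point): tip of the pointer's steel stylus when it is up: on the fixed pointer axis, 90 mm above the worktop; axes as stage
- pointer: red button, 36 mm across, top 184 mm above the worktop when up, on a rod with a 6 mm wide stylus tip below the arm. Origin: that of stage when up. Goes straight down up to 45 mm and springs back: 1.2 N on the button at the top, 0.6 N more per 10 mm. When the stylus meets a specimen or the table, a buffer spring adds 2.5 N per mm and yields 6 mm at most
- carriage: blue table 130 x 130 mm, top 56 mm above the worktop, on x and y slides, each 45 mm either side of centre, axes as stage. Each slide resists with about 2 N and stays where left. Origin at worktop level below the table's centre (stage's origin when centred). A 68 mm wide tongue to -y ends in the orange finger cup
- cup (a point): centre of the floor of the orange square finger cup on the carriage's tongue, 150 mm to -y from the table centre. Inside 56 x 56 mm, walls 6 mm thick, floor about 55 mm and rim 87 mm above the worktop; push its walls from inside to move the carriage in x and y
- spec_round (a point): centre of the specimen on the carriage whose outline is a round disc 34 mm across, at the height of the table's top (56 mm above the worktop). Brass, with a black dot 8 mm across at its centre. Its flat top stands 8 to 18 mm higher than this point, different for each and in every run, and not reported: it has to be felt
- spec_square (a point): centre of the specimen on the carriage whose outline is a 30 mm square, at the height of the table's top (56 mm above the worktop). Brass, with a black dot 8 mm across at its centre. Its flat top stands 8 to 18 mm higher than this point, different for each and in every run, and not reported: it has to be felt
- spec_cross_shape (a point): centre of the specimen on the carriage whose outline is a plus-shaped cross, 36 mm over its arms, arms 12 mm wide, at the height of the table's top (56 mm above the worktop). Brass, with a black dot 8 mm across at its centre. Its flat top stands 8 to 18 mm higher than this point, different for each and in every run, and not reported: it has to be felt
- sample_round: brass sample piece, 6 mm thick, a round disc 34 mm across; lies in one of the three frames on the white board, fixed; origin under its centre. It stands for the specimen of the same outline
- sample_square: brass sample piece, 6 mm thick, a 30 mm square; lies in one of the three frames on the white board, fixed; origin under its centre. It stands for the specimen of the same outline
- sample_cross_shape: brass sample piece, 6 mm thick, a plus-shaped cross, 36 mm over its arms, arms 12 mm wide; lies in one of the three frames on the white board, fixed; origin under its centre. It stands for the specimen of the same outline
- board: white board 165 x 58 x 6 mm lying to the right of the stage, fixed, with three black 45 mm frames in a row along its x; origin under its centre
- frame_first (a point): centre of the frame marked with one green dot (-x end of the board): the specimen to be tested first
- frame_second (a point): centre of the middle frame, marked with two green dots: the specimen to be tested second
- frame_barred (a point): centre of the frame marked with a red bar (+x end of the board): the specimen not to be touched
- white_bottle: small white bottle, 38 mm across, 75 mm high, loose, behind the stage; origin under its centre
- beaker: glass beaker, 44 mm across, 55 mm high, loose, behind the stage; origin under its centre
- kitchen_timer: grey timer, 72 x 72 x 19 mm, loose, in front of the stage on the left; origin under its centre
Not all that is in view belongs to the job. Several things have the shape of the board; the one meant has the colours described above.

How it is judged:
On the way, in this order (a step that is already met when the one before it is completed fails the run):
1. the pointer is pressed on the centre dot of the specimen that matches the one-dot sample (((horizontal distance between sample_round and frame_first below 0.02 m and horizontal distance between spec_round and pointer_axis below 0.004 m and contact force between pointer and carriage above 4 N) or (horizontal distance between sample_square and frame_first below 0.02 m and horizontal distance between spec_square and pointer_axis below 0.004 m and contact force between pointer and carriage above 4 N) or (horizontal distance between sample_cross_shape and frame_first below 0.02 m and horizontal distance between spec_cross_shape and pointer_axis below 0.004 m and contact force between pointer and carriage above 4 N))), for 0.3 s.
2. the pointer is fully up again (z of pointer in the frame of stage above -0.004 m), for 0.1 s.
3. the pointer is pressed on the centre dot of the specimen that matches the two-dot sample (((horizontal distance between sample_round and frame_second below 0.02 m and horizontal distance between spec_round and pointer_axis below 0.004 m and contact force between pointer and carriage above 4 N) or (horizontal distance between sample_square and frame_second below 0.02 m and horizontal distance between spec_square and pointer_axis below 0.004 m and contact force between pointer and carriage above 4 N) or (horizontal distance between sample_cross_shape and frame_second below 0.02 m and horizontal distance between spec_cross_shape and pointer_axis below 0.004 m and contact force between pointer and carriage above 4 N))), for 0.3 s.
At the end, for the whole second after the job is handed in: Both specimens were pressed in order (within 4 mm of centre, over 4 N, 0.3 s); the two-dot sample's specimen is within 4 mm of the pointer axis, the pointer up within 4 mm, the carriage still, and bottle, beaker and timer within 30 mm of where they stood (((horizontal distance between sample_round and frame_second below 0.02 m and horizontal distance between spec_round and pointer_axis below 0.004 m) or (horizontal distance between sample_square and frame_second below 0.02 m and horizontal distance between spec_square and pointer_axis below 0.004 m) or (horizontal distance between sample_cross_shape and frame_second below 0.02 m and horizontal distance between spec_cross_shape and pointer_axis below 0.004 m)) and z of pointer in the frame of stage above -0.004 m and linear speed of carriage below 0.01 m/s and distance of each of white_bottle, beaker, kitchen_timer from where it was at the start of the episode below 0.03 m); the robot touches nothing.
It fails at once if the pointer presses on anything with more than 20 N (contact force between pointer and carriage above 20 N).
It fails at once if the carriage is moved while the pointer bears on it (contact force between pointer and carriage above 1 N and linear speed of carriage above 0.02 m/s).
It fails at once if the pointer presses on the specimen whose sample is in the red-barred frame ((horizontal distance between sample_round and frame_barred below 0.02 m and horizontal distance between spec_round and pointer_axis below 0.015 m and contact force between pointer and carriage above 1 N) or (horizontal distance between sample_square and frame_barred below 0.02 m and horizontal distance between spec_square and pointer_axis below 0.015 m and contact force between pointer and carriage above 1 N) or (horizontal distance between sample_cross_shape and frame_barred below 0.02 m and horizontal distance between spec_cross_shape and pointer_axis below 0.015 m and contact force between pointer and carriage above 1 N)).
It fails at once if the bottle, beaker or timer is knocked over or pushed away (distance of any of white_bottle, beaker, kitchen_timer from where it was at the start of the episode above 0.03 m or angle between any of white_bottle, beaker, kitchen_timer's own z axis and vertical above 0.4 rad).
It also fails if it takes over 72 s, if anything falls off the work surface, if the arm or the gripper's body presses on something with over 40 N, if the wrist force passes 120 N, or if a joint passes its speed limit or range.

## Working session

There is one attempt and no reset: what is moved stays moved. The work goes in short steps, Python scripts to look and compute and a tool call to move; the robot and the scene stay as the last step left them, time stands still between calls to the robot, and variables do not carry over. Pictures are saved under pics/ and viewed, at most 10 in all, crops included, and the job is handed in when it is done.

Besides the shell and the picture viewer there is one more tool, called after "Call:" as name(argument=value, ...), one argument or row to a line, values as JSON. send_rows: Moves the arm, as the interface text tells. Scaled input: -1 to 1 covers 50 cm each way for a shift and pi rad each way for a turn. Its arguments: {"type":"object","properties":{"motion":{"type":"array"}},"required":["motion"]}

```bash
mkdir -p pics; ls; cat > h.py <<'E'
from rig import robot
import numpy as np, cv2
from scipy.spatial.transform import Rotation as R
def cam(n):
    c=robot.camera_info(n); K=np.array(c["K"]); o=np.array(c["orientation"])
    M=R.from_euler('xyz',o).as_matrix() if o.shape==(3,) else (o if o.shape==(3,3) else None)
    return K,np.array(c["position"]),M,c
def w(n,rc,z):
    K,p,M,_=cam(n); u=rc[1]*640; v=rc[0]*480
    d=np.linalg.solve(K,[u,v,1]); d=M@np.array([d[0],-d[1],-d[2]])
    return p+d*(z-p[2])/d[2]
def px(n,P):
    K,p,M,_=cam(n); q=M.T@(np.array(P)-p); q=K@[q[0],-q[1],-q[2]]; return q[:2]/q[2]
def pp(t,n,z):
    r=robot.pinpoint(t,n)
    return [(round(a["conf"],2),np.round(w(n,a["position"],z),4).tolist(),np.round(np.array(a["position"])*[480,640],1).tolist()) for a in r[:3]]
def pic(n,f):
    im=robot.get_image(n); cv2.imwrite(f"pics/{f}.png",im[...,::-1]); return im
E
python3 - <<'E'
from h import *
print(robot.state())
for n in("top","side"):
    pic(n,n+"0"); print(cam(n)[3])
for t,z in [("stage",0),("pointer_axis",.09),("pointer",0),("carriage",0),("cup",.055),("spec_round",.056),("spec_square",.056),("spec_cross_shape",.056),("board",0),("frame_first",.006),("frame_second",.006),("frame_barred",.006),("sample_round",.006),("sample_square",.006),("sample_cross_shape",.006),("white_bottle",0),("beaker",0),("kitchen_timer",0)]:
    for n in("top","side"): print(t,n,pp(t,n,z))
E
```

```text
pics
{'t': 0.0, 'joint_pos': array([ 1.17600492e+00,  2.13375049e-01, -3.50065231e-02,  1.32347770e+00,
        1.91164904e-05,  1.57081448e+00]), 'dq': array([ 0.0006972 , -0.00029396,  0.00093993, -0.00063981,  0.00041705,
        0.00034548]), 'effort': array([ 8.24980689e-04, -6.86161137e+01,  4.87116981e+01,  1.78819383e-02,
       -1.41351643e-04,  1.63498595e-05]), 'eef_pos': array([0.19218457, 0.46125829, 0.23082757]), 'orientation': array([-3.14052971e+00, -1.90971855e-05,  2.74678308e+00]), 'wrist_force': array([-0.48118049, -0.83373925,  0.08319619]), 'torque': array([ 0.00062144, -0.02159484, -0.02339991]), 'grip_force': 0.0, 'opening': 0.08531370333077619}
{'K': array([[445.89490214,   0.        , 318.24015315],
       [  0.        , 445.89490214, 237.59634711],
       [  0.        ,   0.        ,   1.        ]]), 'position': array([ 0.37376233, -0.07903387,  1.23825002]), 'orientation': array([ 0.15560208,  0.00261746, -1.57443051])}
{'K': array([[504.13069535,   0.        , 318.11339155],
       [  0.        , 504.13069535, 238.75759565],
       [  0.        ,   0.    
[... 2683 characters left out ...]
.41, [0.4569, -0.3874, 0.006], [276.6, 431.1])]
sample_square side [(0.58, [0.4563, -0.3781, 0.006], [373.4, 299.5])]
sample_cross_shape top [(0.43, [0.5534, -0.382, 0.006], [242.0, 427.7])]
sample_cross_shape side [(0.47, [0.5576, -0.3778, 0.006], [365.8, 348.8]), (0.19, [0.5298, 0.0287, 0.006], [239.6, 301.7])]
white_bottle top [(0.67, [0.6959, -0.1034, 0.0], [193.3, 327.5])]
white_bottle side [(0.74, [0.7042, -0.1115, 0.0], [270.0, 380.6])]
beaker top [(0.52, [0.7055, 0.1431, 0.0], [190.4, 241.3])]
beaker side [(0.88, [0.6958, 0.1523, -0.0], [207.6, 351.6])]
kitchen_timer top [(0.63, [0.3808, 0.1635, 0.0], [305.3, 231.1])]
kitchen_timer side [(0.93, [0.3834, 0.1459, 0.0], [219.9, 242.2])]
```

View images.

```bash
python3 - <<'E'
import cv2
a=cv2.imread("pics/top0.png")[170:330,210:450]; cv2.imwrite("pics/a.png",cv2.resize(a,None,fx=3.3,fy=3.3,interpolation=cv2.INTER_CUBIC))
a=cv2.imread("pics/side0.png")[150:400,200:420]; cv2.imwrite("pics/b.png",cv2.resize(a,None,fx=2.4,fy=2.4,interpolation=cv2.INTER_CUBIC))
E
```

```text
(no output)
```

View pics/a.png

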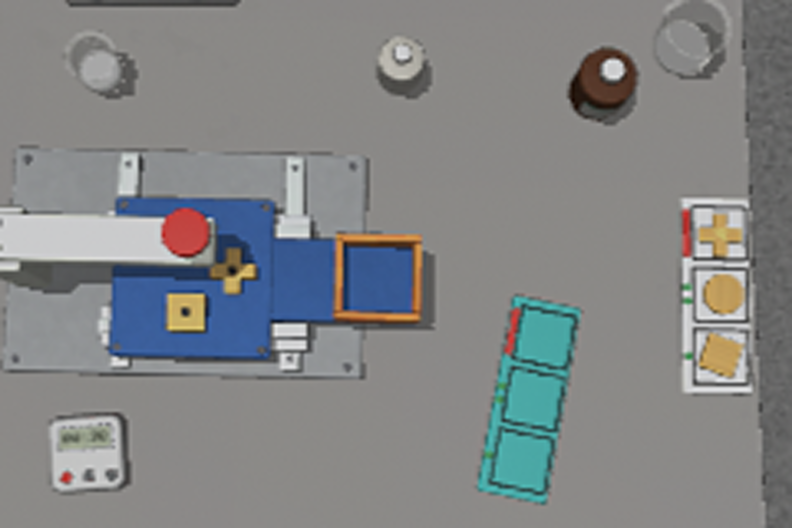

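View pics/b.png

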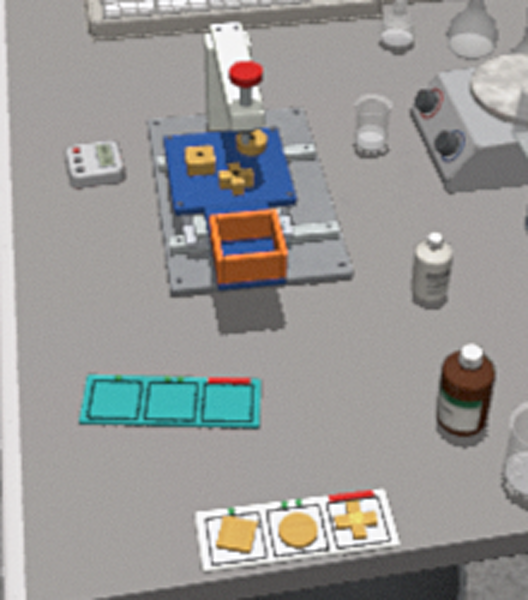

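```bash
cat >> h.py <<'E'
def blobs(im,lo,hi,roi,mn=15):
    h=cv2.cvtColor(im,cv2.COLOR_RGB2HSV); m=cv2.inRange(h,lo,hi); k=np.zeros_like(m); r0,r1,c0,c1=roi; k[r0:r1,c0:c1]=m[r0:r1,c0:c1]
    n,l,s,c=cv2.connectedComponentsWithStats(k); return [(int(s[i,4]),c[i],l==i) for i in np.argsort(-s[:,4]) if i and s[i,4]>=mn]
def W(n,uv,z): return w(n,[(uv[1]+.5)/480,(uv[0]+.5)/640],z)
def tri(uvt,uvs):
    A=[];b=[]
    for n,uv in(("top",uvt),("side",uvs)):
        _,p,_,_=cam(n); d=W(n,uv,0)-p; d/=np.linalg.norm(d); P=np.eye(3)-np.outer(d,d); A.append(P); b.append(P@p)
    return np.linalg.lstsq(np.vstack(A),np.hstack(b),rcond=None)[0]
E
python3 - <<'E'
from h import *
T=cv2.imread("pics/top0.png")[...,::-1].copy();S=cv2.imread("pics/side0.png")[...,::-1].copy()
for nm,lo,hi,z in [("red",(0,150,100),(5,255,255),.184),("blue",(105,120,60),(125,255,255),.056),("orange",(8,170,120),(16,255,255),.087),("brass",(15,80,110),(28,255,255),.07)]:
  for n,im,roi in(("top",T,(170,300,200,345)),("side",S,(160,275,255,345))):
    for a,c,m in blobs(im,lo,hi,roi)[:4]:
      pts=cv2.findNonZero(m.astype('uint8')); r=cv2.minAreaRect(pts)
      print(nm,n,a,np.round(c,1),np.round(W(n,c,z),4),"rect",np.round(r[0],1),np.round(r[1],1),round(r[2],1),np.round(W(n,r[0],z),4))
# dots
for n,im,roi in(("top",T,(240,290,250,295)),("side",S,(200,235,275,312))):
  g=cv2.cvtColor(im,cv2.COLOR_RGB2GRAY); 
  for a,c,m in blobs(im,(0,0,0),(179,255,60),roi,2): print("dark",n,a,np.round(c,1),np.round(W(n,c,.069),4))
# stage edge prediction
for P in [(.5325,.047,.09)]: print(px("side",P))
a=S[175:250,260:330]; cv2.imwrite("pics/c.png",cv2.resize(a,None,fx=8,fy=8,interpolation=cv2.INTER_CUBIC)[...,::-1])
E
```

```text
red top 152 [265.7 240.2] [0.5322 0.0475 0.184 ] rect [265.5 240.5] [13. 13.] 90.0 [0.5314 0.0481 0.184 ]
red side 104 [301.8 180.2] [0.5323 0.0376 0.184 ] rect [302.  180.5] [ 9. 12.] 90.0 [0.5327 0.0363 0.184 ]
blue top 1954 [277.  256.4] [0.5075 0.0322 0.056 ] rect [277.  254.1] [66.8 47.9] 1.8 [0.5138 0.0323 0.056 ]
blue top 396 [323.9 254. ] [ 0.5134 -0.0928  0.056 ] rect [324.  254.5] [19. 20.] 90.0 [ 0.5122 -0.0931  0.056 ]
blue side 1152 [294.5 223. ] [0.5136 0.0363 0.056 ] rect [295.  220.9] [35.1 50.3] 81.4 [0.5164 0.0449 0.056 ]
blue side 101 [302.7 252.3] [ 0.5153 -0.0784  0.056 ] rect [302.9 252.3] [ 4.9 20.3] 84.3 [ 0.5157 -0.0783  0.056 ]
blue side 47 [304.1 268.3] [ 0.5089 -0.1336  0.056 ] rect [304.5 268.2] [ 1.6 27.2] 84.8 [ 0.5098 -0.1336  0.056 ]
orange side 604 [302.8 252.5] [ 0.5092 -0.1134  0.087 ] rect [303.2 252.3] [27.7 29.8] 84.8 [ 0.5102 -0.1127  0.087 ]
brass top 115 [266. 264.] [0.486  0.0595 0.07  ] rect [266. 264.] [10. 10.] 90.0 [0.486  0.0596 0.07  ]
brass top 80 [280.2 252.1] [0.5175 0.0225 0.07  ] rect [280.5 252. ] [10.6 10.6] 45.0 [0.5176 0.0218 
[... 171 characters left out ...]
 rect [336. 253.] [18.  2.] 90.0 [ 0.5144 -0.1246  0.07  ]
brass side 122 [282.8 216. ] [0.486  0.0522 0.07  ] rect [283.  216.5] [12. 11.] 0.0 [0.4861 0.0501 0.07  ]
brass side 105 [297.9 223.8] [0.5188 0.0142 0.07  ] rect [297.6 223.9] [13.6 11.4] 18.4 [0.5179 0.0142 0.07  ]
brass side 71 [305.1 209. ] [0.5474 0.0724 0.07  ] rect [304.5 208.5] [ 9. 11.] 90.0 [0.5463 0.0749 0.07  ]
dark top 6 [272.  262.5] [0.49  0.044 0.069]
dark top 4 [279.5 251.5] [0.5191 0.0245 0.069 ]
dark top 3 [293. 267.] [ 0.4779 -0.0114  0.069 ]
dark top 2 [283.  246.5] [0.5324 0.0154 0.069 ]
dark top 2 [265.5 264. ] [0.4861 0.061  0.069 ]
dark side 2 [298.  221.5] [0.5208 0.0247 0.069 ]
[301.6098901  209.69451094]
```

View pics/c.png

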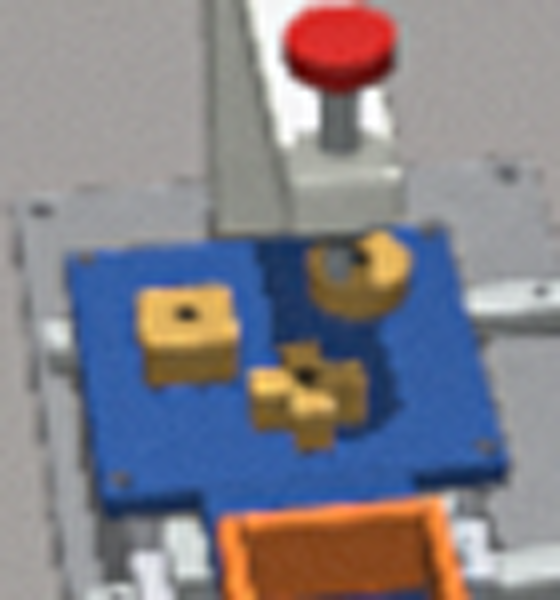

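```bash
python3 - <<'E'
from h import *
T=cv2.imread("pics/top0.png");S=cv2.imread("pics/side0.png")
a=lambda x,y:(210+x/3.3-.5,170+y/3.3-.5); c=lambda x,y:(260+x/8-.5,175+y/8-.5); b=lambda x,y:(200+x/2.4-.5,150+y/2.4-.5)
C=[W("top",a(*q),.012)[:2] for q in((18,147),(368,157),(365,378),(5,370))]; print(np.round(C,4))
C2=[W("side",b(*q),.012)[:2] for q in((150,122),(308,110),(352,272),(172,291))]; print(np.round(C2,4))
for C in(C,C2):
    print("ctr",np.mean(C,0))
print("btn side",W("side",c(341,35),.184),"tri",tri((265.7,240.2),c(341,35)))
print("sq",tri(a(185,311),c(186,314)),"cross",tri(a(232,269),c(306,376)))
print("round side",[W("side",c(355,258),z) for z in(.064,.069,.074)])
print("tip",W("side",c(341,278),.09))
# dark-weighted dot centroid
for n,im,uv in(("top",T,a(185,311)),("side",S,c(186,314)),("side",S,c(355,258)),("top",T,a(232,269))):
    u,v=np.round(uv).astype(int); g=im[v-3:v+4,u-3:u+4].max(2); print(n,u,v);print(g)
E
```

```text
[[ 0.6328  0.2119]
 [ 0.6229 -0.0859]
 [ 0.436  -0.0825]
 [ 0.4437  0.2166]]
[[ 0.447   0.2094]
 [ 0.638   0.2035]
 [ 0.623  -0.0862]
 [ 0.4372 -0.0831]]
ctr [0.53385577 0.06501504]
ctr [0.53629733 0.06086864]
btn side [0.53414326 0.04317834 0.184     ] tri [0.5338046  0.04792138 0.18072748]
sq [0.48680048 0.0606517  0.07080055] cross [0.52010979 0.02364826 0.06995871]
round side [array([0.54738368, 0.09069917, 0.064     ]), array([0.54619884, 0.08405228, 0.069     ]), array([0.54501399, 0.0774054 , 0.074     ])]
tip [0.53500611 0.04635172 0.09      ]
top 266 264
[[199 200 201 201 199 199 199]
 [200 203 206 206 204 200 200]
 [202 184  89  91 153 203 200]
 [202 181  47  47 115 205 200]
 [201 187  99  62 144 203 200]
 [201 201 199 199 200 201 200]
 [200 200 201 201 200 200 200]]
side 283 214
[[210 209 206 211 204 208 212]
 [234 233 229 225 228 226 229]
 [225 204 148 125 177 223 225]
 [224 193 108  61 130 203 223]
 [226 220 201 194 201 216 223]
 [227 227 228 226 228 225 225]
 [232 234 235 232 222 204 194]]
side 304 207
[[ 86  89  84  83 107 167 208]
 [ 67  67  60  92 164 218 235]
 [ 95  96  83  67 111 187 230]
 [110 106  89  54  66 159 230]
 [107 108  98 108 115 174 231]
 [103 103 109 130 134 181 231]
 [120 118 123 134 129 153 181]]
top 280 251
[[ 85  75 123 122 126 118  65]
 [ 61  90 125 124 128 118  62]
 [124 119  95  84 109 125 117]
 [126 114  43  27  70 123 145]
 [125 115  56  22  61 148 202]
 [130 124 109  94 145 207 209]
 [102 177 203 200 203 188  87]]
```

```bash
python3 - <<'E'
from h import *
a=lambda x,y:(210+x/3.3-.5,170+y/3.3-.5); c=lambda x,y:(260+x/8-.5,175+y/8-.5)
print("cup",W("top",a(378,278.5),.087))
print("table",np.mean([W("top",a(*q),.056) for q in((117,197),(273,200),(270,357),(112,353))],0))
off=np.array([-.0022,.0042,0])
for z in(.068,.071,.074,.077): print(z,"sq top",W("top",(265.35,263.9),z),"side",W("side",(282.95,213.6),z)+off,"round side",W("side",c(355,258),z)+off)
E
```

```text
cup [ 0.51012937 -0.09289753  0.087     ]
table [0.51634494 0.05637487 0.056     ]
0.068 sq top [0.48648239 0.06154315 0.068     ] side [0.48582934 0.06905946 0.068     ] round side [0.5442358  0.08958166 0.068     ]
0.071 sq top [0.48619342 0.06118277 0.071     ] side [0.48533982 0.06514912 0.071     ] round side [0.5435249  0.08559353 0.071     ]
0.074 sq top [0.48590446 0.06082239 0.074     ] side [0.4848503  0.06123877 0.074     ] round side [0.54281399 0.0816054  0.074     ]
0.077 sq top [0.48561549 0.06046202 0.077     ] side [0.48436078 0.05732843 0.077     ] round side [0.54210308 0.07761727 0.077     ]
```

Call:
send_rows(
  motion=[
    [[0, 0, 0, -0.02, 0], [0, 0, 0, -0.04, 0]],
  ],
)

```text
t: 2.07
eef_pos: [0.1923, 0.4615, 0.2313]
orientation: [-3.142, -0.0, 2.875]
wrist_force: [0.6, -0.3, 0.4]
opening: 0.0638
grip_force: 0.0
```

Call:
send_rows(
  motion=[
    [[-0.907, -0.9, 0, -0.0745, 0], [-0.907, -0.9, 0, -0.0745, 0], [-0.907, -0.9, 0, -0.0745, 0], [-0.907, -0.9, 0, -0.0745, 0], [-0.907, -0.9, 0, -0.0745, 0]],
  ],
)

```text
t: 2.48
eef_pos: [0.2942, 0.2829, 0.2314]
orientation: [3.141, 0.0, 3.107]
wrist_force: [1.7, 0.6, 0.8]
opening: 0.0006
grip_force: 0.0
```

Call:
send_rows(
  motion=[
    [[-0.455, -0.733, 0, 0, 0], [-0.455, -0.733, 0, 0, 0], [-0.455, -0.733, 0, 0, 0], [-0.455, -0.733, 0, 0, 0], [-0.455, -0.733, 0, 0, 0]],
  ],
)

```text
t: 2.9
eef_pos: [0.398, 0.1018, 0.2317]
orientation: [3.141, 0.001, 3.107]
wrist_force: [1.1, 1.3, -0.7]
opening: -0.0002
grip_force: 0.0
```

Call:
send_rows(
  motion=[
    [[-0.234, -0.377, 0, 0, 0], [-0.234, -0.377, 0, 0, 0], [-0.234, -0.377, 0, 0, 0], [-0.234, -0.377, 0, 0, 0], [-0.234, -0.377, 0, 0, 0]],
  ],
)

```text
t: 3.32
eef_pos: [0.5016, -0.0792, 0.2314]
orientation: [3.142, 0.0, 3.106]
wrist_force: [1.0, 0.9, 0.8]
opening: -0.0
grip_force: 0.0
```

Call:
send_rows(
  motion=[
    [[0, 0, 0, 0, 0], [0, 0, 0, 0, 0]],
  ],
)

```text
t: 3.48
eef_pos: [0.5014, -0.0787, 0.2307]
orientation: [3.141, -0.001, 3.103]
wrist_force: [-0.7, -0.2, -0.5]
opening: 0.0001
grip_force: 0.0
```

Call:
send_rows(
  motion=[
    [[-0.0184, -0.0278, 0.08, 0, 0], [-0.0184, -0.0278, 0.16, 0, 0], [-0.0184, -0.0278, 0.24, 0, 0], [-0.0184, -0.0278, 0.32, 0, 0], [-0.0184, -0.0278, 0.326, 0, 0]],
  ],
)

```text
t: 3.9
eef_pos: [0.5053, -0.0894, 0.0627]
orientation: [3.14, -0.009, 3.108]
wrist_force: [-1.7, -0.3, -2.2]
opening: -0.0003
grip_force: 0.0
```

Call:
send_rows(
  motion=[
    [[0, 0, 0, 0, 0]],
  ],
)

```text
t: 3.98
eef_pos: [0.5081, -0.09, 0.0677]
orientation: [3.141, -0.004, 3.108]
wrist_force: [-0.0, 0.1, 0.3]
opening: 0.0
grip_force: 0.0
```

Call:
send_rows(
  motion=[
    [[-0.016, 0, 0, 0, 0], [-0.026, 0, 0, 0, 0], [-0.03, 0, 0, 0, 0], [-0.034, 0, 0, 0, 0]],
  ],
)

```text
t: 4.32
eef_pos: [0.5283, -0.0918, 0.07]
orientation: [-3.141, 0.003, 3.107]
wrist_force: [-1.0, 0.1, -0.2]
opening: -0.0002
grip_force: 0.0
```

Call:
send_rows(
  motion=[
    [[-0.004, 0, 0, 0, 0], [-0.008, 0, 0, 0, 0]],
  ],
)

```text
t: 4.48
eef_pos: [0.5309, -0.0919, 0.0688]
orientation: [-3.142, 0.0, 3.106]
wrist_force: [-2.7, -0.1, 1.4]
opening: 0.0002
grip_force: 1.1
```

Call:
send_rows(
  motion=[
    [[-0.012, 0, 0, 0, 0], [-0.026, 0, 0, 0, 0], [-0.04, 0, 0, 0, 0], [-0.054, 0, 0, 0, 0], [-0.066, 0, 0, 0, 0]],
  ],
)

```text
t: 4.9
eef_pos: [0.5646, -0.093, 0.0682]
orientation: [3.141, 0.0, 3.107]
wrist_force: [-3.1, 0.8, 2.3]
opening: -0.0002
grip_force: 1.4
```

Call:
send_rows(
  motion=[
    [[-0.004, 0, 0, 0, 0], [-0.006, 0, 0, 0, 0], [-0.006, 0, 0, 0, 0]],
  ],
)

```text
t: 5.15
eef_pos: [0.567, -0.0932, 0.0682]
orientation: [-3.141, 0.0, 3.106]
wrist_force: [-0.0, 0.3, -1.6]
opening: -0.0004
grip_force: 0.0
```

```bash
python3 - <<'E'
from h import *
pic("top","t1");pic("side","s1"); print(robot.state()["wrist_force"],robot.state()["eef_pos"])
a=cv2.imread("pics/t1.png")[215:285,235:350]; b=cv2.imread("pics/s1.png")[175:255,260:350]
a=cv2.resize(a,(690,420),interpolation=cv2.INTER_CUBIC);cv2.imwrite("pics/t1c.png",a)
E
```

```text
[-0.66044858  0.56325229 -0.85719172] [ 0.56672566 -0.09323755  0.06834536]
```

View pics/t1c.png

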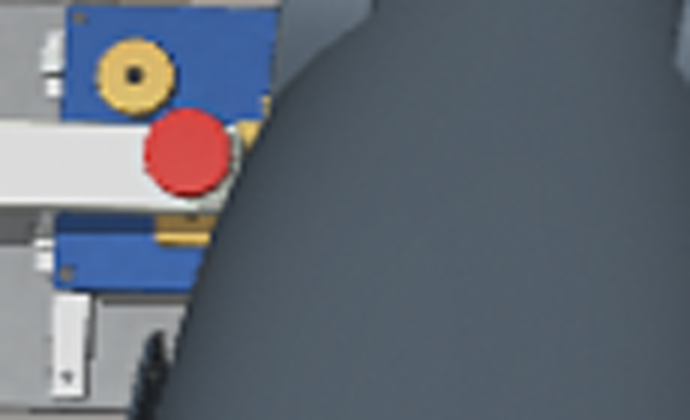

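```bash
python3 - <<'E'
from h import *
T0=cv2.imread("pics/top0.png");T=cv2.imread("pics/t1.png");S0=cv2.imread("pics/side0.png");S=cv2.imread("pics/s1.png")
# table left-edge corner patches template match (screw corners), subpixel by upsampling
def track(A,B,uv,r,s):
    k=8; u,v=uv; a=cv2.resize(A[v-r:v+r,u-r:u+r],None,fx=k,fy=k,interpolation=cv2.INTER_CUBIC)
    b=cv2.resize(B[v-s:v+s,u-s:u+s],None,fx=k,fy=k,interpolation=cv2.INTER_CUBIC)
    m=cv2.matchTemplate(b,a,cv2.TM_CCOEFF_NORMED); _,c,_,l=cv2.minMaxLoc(m); return round(c,3),(np.array(l)/k+r-s)
for uv in((247,232),(246,276)):
    c,d=track(T0,T,uv,5,26); print(c,d, W("top",np.array(uv)+d,.056)-W("top",uv,.056))
for uv in((283,214),(298,222)):
    c,d=track(S0,S,uv,7,35); print("side",c,d, W("side",np.array(uv)+d,.073)-W("side",uv,.073))
b=cv2.imread("pics/s1.png")[170:250,260:350]; cv2.imwrite("pics/s1c.png",cv2.resize(b,None,fx=6.5,fy=6.5,interpolation=cv2.INTER_CUBIC))
print(W("top",(235+134/6-.5,215+75/6-.5),.07),W("top",(235+188/6-.5,215+153/6-.5),.184))
E
```

```text
0.659 [-1.    20.375] [-0.05517269  0.00151506  0.        ]
0.954 [  1.    -14.375] [ 0.03820434 -0.00184882  0.        ]
side 0.788 [14.625 -1.   ] [ 0.03765827 -0.00189172  0.        ]
side 0.649 [15.25  -1.375] [ 0.03891783 -0.00074399  0.        ]
[0.58490228 0.08542168 0.07      ] [0.53262519 0.04728798 0.184     ]
```

View pics/s1c.png

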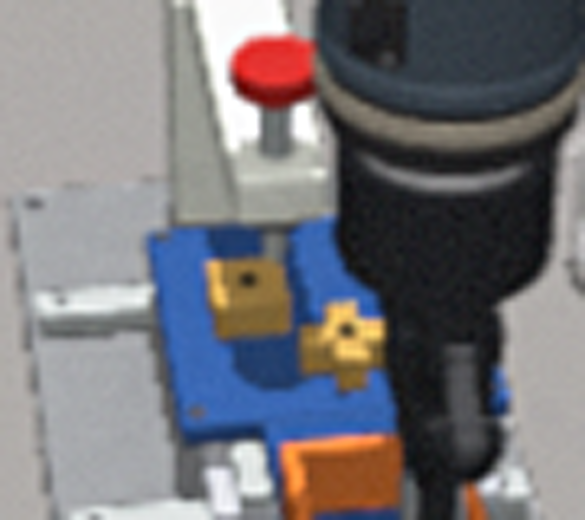

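Call:
send_rows(
  motion=[
    [[-0.005, 0, 0, 0, 0], [-0.01, 0, 0, 0, 0], [-0.015, 0, 0, 0, 0], [-0.0185, 0, 0, 0, 0], [-0.0185, 0, 0, 0, 0]],
  ],
)

```text
t: 5.67
eef_pos: [0.5764, -0.0935, 0.0683]
orientation: [-3.142, 0.0, 3.107]
wrist_force: [0.1, 0.3, -0.5]
opening: 0.0002
grip_force: 0.0
```

Call:
send_rows(
  motion=[
    [[0.004, -0.01, 0, 0, 0], [0.004, -0.018, 0, 0, 0], [0.004, -0.022, 0, 0, 0], [0.004, -0.026, 0, 0, 0], [0.004, -0.028, 0, 0, 0]],
  ],
)

```text
t: 6.08
eef_pos: [0.5735, -0.1077, 0.0684]
orientation: [3.141, 0.0, 3.106]
wrist_force: [-0.1, 2.3, 0.6]
opening: 0.0001
grip_force: 1.0
```

Call:
send_rows(
  motion=[
    [[0, -0.004, 0, 0, 0], [0, -0.008, 0, 0, 0]],
  ],
)

```text
t: 6.25
eef_pos: [0.5734, -0.1114, 0.0684]
orientation: [3.141, 0.0, 3.107]
wrist_force: [0.3, 2.2, 0.9]
opening: 0.0
grip_force: 1.2
```

```bash
cat >> h.py <<'E'
def track(A,B,uv,r,s,g=(0,0)):
    k=8; u,v=uv; a=cv2.resize(A[v-r:v+r,u-r:u+r],None,fx=k,fy=k,interpolation=cv2.INTER_CUBIC)
    b=cv2.resize(B[v+g[1]-s:v+g[1]+s,u+g[0]-s:u+g[0]+s],None,fx=k,fy=k,interpolation=cv2.INTER_CUBIC)
    m=cv2.matchTemplate(b,a,cv2.TM_CCOEFF_NORMED); _,c,_,l=cv2.minMaxLoc(m); return round(c,3),(np.array(l)/k+r-s)+g
E
python3 - <<'E'
from h import *
pic("top","t2");pic("side","s2");T0=cv2.imread("pics/top0.png");T=cv2.imread("pics/t2.png");T1=cv2.imread("pics/t1.png")
print(robot.state()["eef_pos"],robot.state()["wrist_force"])
c,d=track(T0,T,(246,276),5,13,(2,-17));print(c,d,W("top",np.array((246,276))+d,.056)-W("top",(246,276),.056))
for uv in((247,261),(257,227)): c,d=track(T1,T,uv,5,12,(2,-3));print(c,d,W("top",np.array(uv)+d,.056)-W("top",uv,.056))
E
```

```text
[ 0.57331566 -0.11168049  0.06835381] [-0.06151534  1.25416541 -0.30076826]
0.734 [  2.75 -17.5 ] [ 0.04654434 -0.00633907  0.        ]
0.742 [ 1.75 -3.  ] [ 0.0080088  -0.00449801  0.        ]
0.953 [ 2.    -3.375] [ 0.00922707 -0.00523537  0.        ]
```

Call:
send_rows(
  motion=[
    [[0, -0.005, 0, 0, 0], [0, -0.01, 0, 0, 0], [0, -0.014, 0, 0, 0], [0, -0.0156, 0, 0, 0], [0, -0.0156, 0, 0, 0]],
  ],
)

```text
t: 6.77
eef_pos: [0.5731, -0.1195, 0.0684]
orientation: [-3.141, 0.0, 3.106]
wrist_force: [-0.1, 0.3, 0.1]
opening: -0.0003
grip_force: 0.1
```

Call:
send_rows(
  motion=[
    [[0.01, 0.015, 0, 0, 0], [0.01, 0.015, -0.08, 0, 0], [0.01, 0.015, -0.16, 0, 0], [0.01, 0.015, -0.24, 0, 0], [0.01, -0.06, -0.3, 0, 0]],
  ],
)

```text
t: 7.18
eef_pos: [0.5677, -0.1403, 0.2185]
orientation: [3.141, 0.003, 3.111]
wrist_force: [1.2, -0.1, 0.0]
opening: -0.0003
grip_force: 0.0
```

Call:
send_rows(
  motion=[
    [[-0.08, -0.06, 0, 0, 0], [-0.16, -0.12, 0, 0, 0], [-0.16, -0.2, 0, 0, 0]],
  ],
)

```text
t: 7.43
eef_pos: [0.643, -0.2335, 0.2147]
orientation: [3.141, 0.002, 3.109]
wrist_force: [-0.1, 0.3, -0.2]
opening: -0.0001
grip_force: 0.0
```

```bash
python3 - <<'E'
from h import *
print(robot.state()["eef_pos"])
pic("top","t3");pic("side","s3")
a=cv2.imread("pics/t3.png")[215:275,235:350]; b=cv2.imread("pics/s3.png")[175:255,260:350]
A=np.zeros((560,630,3),'uint8'); A=np.vstack([cv2.resize(a,(575,300),interpolation=cv2.INTER_CUBIC),cv2.resize(b,(575,300*0+290),interpolation=cv2.INTER_CUBIC)])
A=np.vstack([cv2.resize(a,(480,250),interpolation=cv2.INTER_CUBIC),cv2.resize(b[:58,:80],(480,348),interpolation=cv2.INTER_CUBIC)])
cv2.imwrite("pics/m3.png",A)
E
```

```text
[ 0.64301999 -0.2335002   0.21467123]
```

View pics/m3.png

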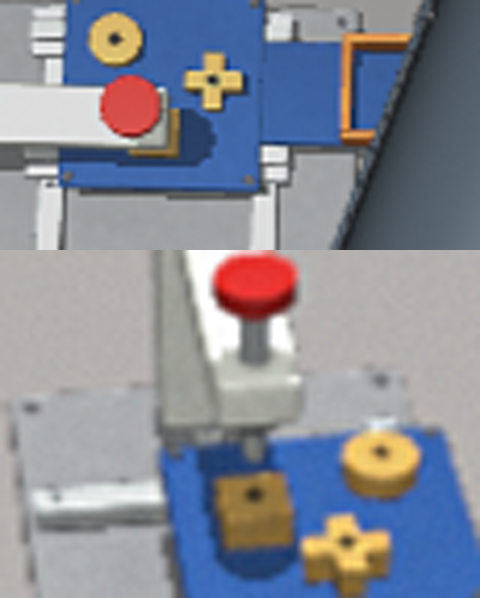

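```bash
python3 - <<'E'
from h import *
T0=cv2.imread("pics/top0.png");T=cv2.imread("pics/t3.png");S0=cv2.imread("pics/side0.png");S=cv2.imread("pics/s3.png")
for uv in((246,276),(291,276),(280,251),(292,232)):
    c,d=track(T0,T,uv,6,12,(4,-17));print(uv,c,d,W("top",np.array(uv)+d,.056)-W("top",uv,.056))
for uv in((283,214),(298,222)):
    c,d=track(S0,S,uv,7,14,(18,1));print("s",uv,c,d,W("side",np.array(uv)+d,.073)-W("side",uv,.073))
P=np.array([.5327,.0465,0])+[.0022,-.0042,0]
for z in(.184,.09,.074,.071,.066):print(z,px("side",P+[0,0,z])-.5)
def dot(im,u,v,r=2):
    g=200.-im[v-r:v+r+1,u-r:u+r+1].max(2);g=g.clip(0); y,x=np.mgrid[v-r:v+r+1,u-r:u+r+1]; return (g*x).sum()/g.sum(),(g*y).sum()/g.sum()
print(S[211:220,298:307].max(2)); print(S[203:214,298:307].max(2))
print("round top",dot(T,262,224,2),T[221:228,259:266].max(2)); print("round side",S[204:214,317:329].max(2))
for n,im,lo in(("top",T,150),("side",S,150)):
    print([ (a,np.round(c,2)) for a,c,m in blobs(im[...,::-1].copy(),(0,lo,100),(5,255,255),(160,275,255,345))[:1]])
E
```

```text
(246, 276) 0.603 [  5.875 -17.5  ] [ 0.0465117  -0.01466999  0.        ]
(291, 276) 0.848 [  4.5 -18. ] [ 0.04784949 -0.01172141  0.        ]
(280, 251) 0.702 [  5.5   -17.875] [ 0.04834453 -0.01432875  0.        ]
(292, 232) 0.889 [  5.125 -17.   ] [ 0.04657938 -0.01361844  0.        ]
s (283, 214) 0.846 [18.875  1.75 ] [ 0.04649009 -0.01510057  0.        ]
s (298, 222) 0.798 [19.375  1.375] [ 0.04706899 -0.01342876  0.        ]
0.184 [302.49524497 179.04660944]
0.09 [302.35354445 210.20021856]
0.074 [302.33075025 215.2116427 ]
0.071 [302.32651683 216.14238166]
0.066 [302.31948922 217.68744008]
[[113 112 114 114 111 108 109 119 145]
 [ 89  92  91  93 109 139 158 139 130]
 [140 144 142 143 142 153 159 153 153]
 [153 155 155 133 112 133 150 151 156]
 [150 151 134  79  54  94 134 148 150]
 [154 151 137  93  73 105 143 149 148]
 [150 149 147 142 135 142 150 149 150]
 [153 150 154 151 149 149 149 145 147]
 [161 155 154 156 144 141 138 128 130]]
[[169 167 165 164 163 164 156 144 135]
 [122 115 102 104  98  90  95 104 142]
 [100  92  74  80  74  74 111 158 174]
 [109  94  89 111 109  96 13
[... 464 characters left out ...]
5  49  67 155 221]
 [220 214 155  92 158 221 220]
 [219 220 220 219 220 220 219]
 [220 219 219 219 219 219 220]]
round side [[180 180 182 171 194 237 224 206 191 165 168 166]
 [182 182 174 190 223 242 234 221 193 162 163 179]
 [172 172 232 234 238 241 239 238 235 234 212 160]
 [168 241 245 241 239 226 196 227 241 242 243 218]
 [191 250 241 239 226 154  94 157 227 239 242 246]
 [205 249 243 241 235 210 157 179 234 239 240 248]
 [162 232 244 242 241 238 232 234 239 241 244 241]
 [104 162 218 242 243 242 241 242 244 245 237 186]
 [ 93 121 146 180 201 216 229 226 213 189 163 126]
 [115 119 123 131 143 149 161 155 148 130 117 104]]
[(154, array([265.73, 240.27]))]
[(107, array([301.95, 180.28]))]
```

Call:
send_rows(
  motion=[
    [[0.03, 0.069, 0, 0, 0], [0.06, 0.138, 0, 0, 0], [0.09, 0.207, 0, 0, 0], [0.12, 0.276, 0, 0, 0], [0.15, 0.345, 0, 0, 0]],
  ],
)

```text
t: 7.95
eef_pos: [0.57, -0.058, 0.2143]
orientation: [-3.141, -0.0, 3.106]
wrist_force: [1.0, 0.8, 1.2]
opening: -0.0002
grip_force: 0.0
```

Call:
send_rows(
  motion=[
    [[0.03, 0.069, 0, 0, 0], [0.06, 0.138, 0, 0, 0], [0.09, 0.207, 0, 0, 0], [0.09, 0.207, 0, 0, 0], [0.09, 0.207, 0.03, 0, 0]],
  ],
)

```text
t: 8.37
eef_pos: [0.5301, 0.0475, 0.2017]
orientation: [3.141, 0.004, 3.11]
wrist_force: [1.0, -0.2, 1.0]
opening: -0.0002
grip_force: 0.0
```

Call:
send_rows(
  motion=[
    [[0, 0, 0, 0, 0]],
  ],
)

```text
t: 8.45
eef_pos: [0.5287, 0.0461, 0.1978]
orientation: [-3.141, -0.002, 3.108]
wrist_force: [-0.4, -0.3, -0.7]
opening: 0.0001
grip_force: 0.0
```

Call:
send_rows(
  motion=[
    [[-0.006, 0, 0.01, 0, 0], [-0.006, 0, 0.025, 0, 0], [-0.006, 0, 0.036, 0, 0], [-0.006, 0, 0.044, 0, 0], [-0.006, 0, 0.044, 0, 0]],
  ],
)

```text
t: 8.87
eef_pos: [0.533, 0.0447, 0.1765]
orientation: [-3.141, -0.001, 3.106]
wrist_force: [0.5, -0.3, 1.9]
opening: 0.0001
grip_force: 0.7
```

Call:
send_rows(
  motion=[
    [[0, 0, 0.004, 0, 0], [0, 0, 0.008, 0, 0], [0, 0, 0.008, 0, 0], [0, 0, 0.008, 0, 0]],
  ],
)

```text
t: 9.2
eef_pos: [0.5333, 0.045, 0.1735]
orientation: [-3.141, 0.0, 3.106]
wrist_force: [0.4, -1.3, 2.2]
opening: -0.0002
grip_force: 0.8
```

Call:
send_rows(
  motion=[
    [[0, 0, 0.003, 0, 0], [0, 0, 0.006, 0, 0], [0, 0, 0.006, 0, 0]],
  ],
)

```text
t: 9.45
eef_pos: [0.5333, 0.0451, 0.1702]
orientation: [-3.142, 0.0, 3.107]
wrist_force: [-0.1, -1.0, 1.7]
opening: 0.0
grip_force: 0.9
```

Call:
send_rows(
  motion=[
    [[0, 0, 0.002, 0, 0], [0, 0, 0.004, 0, 0], [0, 0, 0.004, 0, 0]],
  ],
)

```text
t: 9.7
eef_pos: [0.5333, 0.0451, 0.1683]
orientation: [-3.142, 0.0, 3.107]
wrist_force: [0.6, -1.5, 2.3]
opening: -0.0001
grip_force: 1.0
```

Call:
send_rows(
  motion=[
    [[0, 0, 0.002, 0, 0], [0, 0, 0.003, 0, 0], [0, 0, 0.003, 0, 0]],
  ],
)

```text
t: 9.95
eef_pos: [0.5333, 0.0451, 0.1668]
orientation: [-3.142, 0.0, 3.107]
wrist_force: [0.8, -1.3, 2.4]
opening: 0.0
grip_force: 1.0
```

Call:
send_rows(
  motion=[
    [[0, 0, 0.001, 0, 0], [0, 0, 0.002, 0, 0], [0, 0, 0.002, 0, 0]],
  ],
)

```text
t: 10.2
eef_pos: [0.5333, 0.0451, 0.1659]
orientation: [-3.142, 0.0, 3.107]
wrist_force: [1.5, -0.3, 3.0]
opening: 0.0
grip_force: 1.9
```

Call:
send_rows(
  motion=[
    [[0, 0, 0.001, 0, 0], [0, 0, 0.002, 0, 0], [0, 0, 0.002, 0, 0]],
  ],
)

```text
t: 10.45
eef_pos: [0.5333, 0.0451, 0.165]
orientation: [3.142, 0.0, 3.107]
wrist_force: [0.0, -1.0, 5.6]
opening: 0.0002
grip_force: 3.0
```

Call:
send_rows(
  motion=[
    [[0, 0, 0.001, 0, 0], [0, 0, 0.002, 0, 0], [0, 0, 0.002, 0, 0]],
  ],
)

```text
t: 10.7
eef_pos: [0.5334, 0.0451, 0.1641]
orientation: [3.142, 0.0, 3.107]
wrist_force: [-1.6, -1.2, 7.3]
opening: 0.0001
grip_force: 4.1
```

Call:
send_rows(
  motion=[
    [[0, 0, 0.001, 0, 0], [0, 0, 0.002, 0, 0], [0, 0, 0.0025, 0, 0], [0, 0, 0.0025, 0, 0], [0, 0, 0.0025, 0, 0]],
  ],
)

```text
t: 11.12
eef_pos: [0.5334, 0.0451, 0.1631]
orientation: [3.142, 0.001, 3.106]
wrist_force: [-1.9, -0.0, 10.1]
opening: 0.0002
grip_force: 5.3
```

Call:
send_rows(
  motion=[
    [[0, 0, 0, 0, 0], [0, 0, 0, 0, 0], [0, 0, 0, 0, 0], [0, 0, 0, 0, 0], [0, 0, 0, 0, 0]],
  ],
)

```text
t: 11.53
eef_pos: [0.5333, 0.0451, 0.1631]
orientation: [3.142, 0.001, 3.107]
wrist_force: [-1.7, -1.5, 10.5]
opening: 0.0002
grip_force: 5.2
```

```bash
python3 - <<'E'
from h import *
pic("side","s4");b=cv2.imread("pics/s4.png")[175:240,265:340]; cv2.imwrite("pics/s4c.png",cv2.resize(b,None,fx=8,fy=8,interpolation=cv2.INTER_CUBIC))
print(robot.state()["wrist_force"])
E
```

```text
[-1.89241233 -0.74251213 10.14835672]
```

View pics/s4c.png

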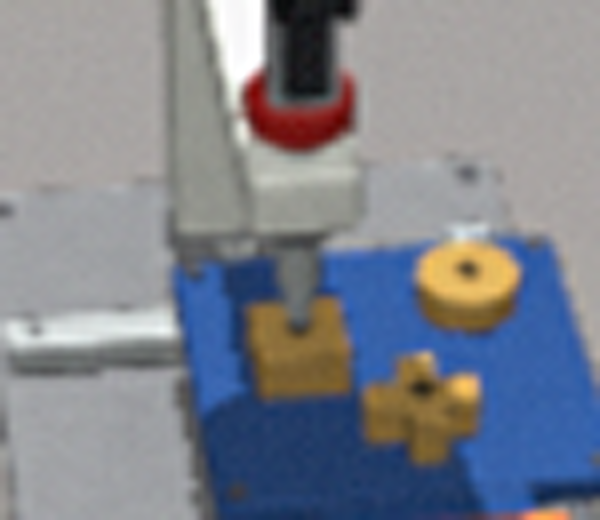

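Call:
send_rows(
  motion=[
    [[0, 0, 0, 0, 0], [0, 0, 0, 0, 0], [0, 0, 0, 0, 0], [0, 0, 0, 0, 0]],
  ],
)

```text
t: 11.92
eef_pos: [0.5334, 0.0451, 0.1631]
orientation: [3.142, 0.001, 3.107]
wrist_force: [-2.7, -1.8, 10.7]
opening: 0.0003
grip_force: 5.2
```

Call:
send_rows(
  motion=[
    [[0, 0, -0.02, 0, 0], [0, 0, -0.04, 0, 0], [0, 0, -0.06, 0, 0], [0, 0, -0.09, 0, 0], [0, 0, -0.12, 0, 0]],
  ],
)

```text
t: 12.33
eef_pos: [0.533, 0.0451, 0.2238]
orientation: [3.142, -0.0, 3.107]
wrist_force: [-0.4, -0.1, 0.0]
opening: -0.0003
grip_force: 0.0
```

```bash
python3 - <<'E'
from h import *
P=np.array([.5325,.0470]); 
T=cv2.imread("pics/t3.png");T1=cv2.imread("pics/t1.png")
u=(262.1,223.87)
S=cv2.imread("pics/s3.png"); g=(215.-S[207:210,321:325].max(2)).clip(0); y,x=np.mgrid[207:210,321:325]; us=((g*x).sum()/g.sum(),(g*y).sum()/g.sum()); print(us)
off=np.array([-.0022,.0042,0])
for z in(.064,.066,.068,.070,.072,.074): 
    a=W("top",u,z); b=W("side",us,z)+off; d=P-a[:2]; print(z,a,b,"stage d",d[0]-.035*d[1],d[1]+.035*d[0])
print(robot.state()["eef_pos"],robot.state()["wrist_force"])
E
```

```text
(np.float64(323.0782122905028), np.float64(208.22346368715083))
0.064 [0.59444759 0.07230109 0.064     ] [0.59406889 0.08030858 0.064     ] stage d -0.061062049691111765 -0.02746925429850018
0.066 [0.59407171 0.07204333 0.066     ] [0.59347204 0.07768651 0.066     ] stage d -0.06069519676136264 -0.0271983427611239
0.068 [0.59369584 0.07178558 0.068     ] [0.59287519 0.07506444 0.068     ] stage d -0.060328343831613396 -0.02692743122374759
0.07 [0.59331996 0.07152782 0.07      ] [0.59227834 0.07244237 0.07      ] stage d -0.05996149090186427 -0.026656519686371314
0.072 [0.59294409 0.07127006 0.072     ] [0.59168149 0.0698203  0.072     ] stage d -0.05959463797211514 -0.02638560814899501
0.074 [0.59256822 0.07101231 0.074     ] [0.59108464 0.06719823 0.074     ] stage d -0.059227785042365894 -0.026114696611618728
[0.53297013 0.04510229 0.22376458] [-0.39210716 -0.12816833  0.00420348]
```

Call:
send_rows(
  motion=[
    [[-0.015, -0.076, 0, 0, 0], [-0.03, -0.152, 0, 0, 0], [-0.045, -0.228, 0, 0, 0], [-0.059, -0.302, 0, 0, 0], [-0.059, -0.302, 0, 0, 0]],
  ],
)

```text
t: 12.75
eef_pos: [0.5578, -0.1123, 0.2229]
orientation: [-3.14, 0.0, 3.102]
wrist_force: [0.8, -0.5, -0.4]
opening: 0.0001
grip_force: 0.0
```

Call:
send_rows(
  motion=[
    [[0, 0, 0.07, 0, 0], [0, 0, 0.14, 0, 0], [0, 0, 0.2, 0, 0], [0, 0, 0.2, 0, 0]],
  ],
)

```text
t: 13.08
eef_pos: [0.5544, -0.1063, 0.1179]
orientation: [3.14, -0.008, 3.106]
wrist_force: [-1.5, -0.0, -0.6]
opening: -0.0001
grip_force: 0.0
```

Call:
send_rows(
  motion=[
    [[0, 0, 0.05, 0, 0], [0, 0, 0.1, 0, 0], [0, 0, 0.1, 0, 0], [0.015, 0, 0.1, 0, 0], [0.026, 0, 0.1, 0, 0]],
  ],
)

```text
t: 13.5
eef_pos: [0.5449, -0.1065, 0.0749]
orientation: [-3.141, 0.002, 3.107]
wrist_force: [-0.2, 0.1, 1.3]
opening: 0.0002
grip_force: 0.0
```

Call:
send_rows(
  motion=[
    [[0.006, 0, 0, 0, 0], [0.018, 0, 0, 0, 0], [0.032, 0, 0, 0, 0], [0.046, 0, 0, 0, 0], [0.06, 0, 0, 0, 0]],
  ],
)

```text
t: 13.92
eef_pos: [0.514, -0.1054, 0.0732]
orientation: [-3.141, 0.001, 3.106]
wrist_force: [2.7, -0.1, 1.7]
opening: 0.0001
grip_force: 1.5
```

Call:
send_rows(
  motion=[
    [[0.014, 0, 0, 0, 0], [0.028, 0, 0, 0, 0], [0.042, 0, 0, 0, 0], [0.05, 0, 0, 0, 0], [0.054, 0, 0, 0, 0]],
  ],
)

```text
t: 14.33
eef_pos: [0.4865, -0.1044, 0.0726]
orientation: [3.142, -0.001, 3.106]
wrist_force: [2.3, 0.2, 0.5]
opening: 0.0002
grip_force: 1.1
```

```bash
python3 - <<'E'
from h import *
pic("top","t5");pic("side","s5");T=cv2.imread("pics/t5.png");T3=cv2.imread("pics/t3.png")
print(robot.state()["eef_pos"],robot.state()["wrist_force"])
for uv in((251,259),(262,224),(296,259)): c,d=track(T3,T,uv,6,14,(0,19));print(uv,c,d,W("top",np.array(uv)+d,.056)-W("top",uv,.056))
E
```

```text
[ 0.48679118 -0.10432045  0.07249025] [-0.27109939  0.53714552 -0.32196271]
(251, 259) 0.623 [-1.5  11.75] [-0.03130567  0.00336887  0.        ]
(262, 224) 0.492 [ 4.125 15.125] [-0.04131164 -0.01171967  0.        ]
(296, 259) 0.415 [ 5.    24.875] [-0.06603419 -0.01346371  0.        ]
```

```bash
python3 - <<'E'
from h import *
a=cv2.imread("pics/t5.png")[215:290,235:335]; b=cv2.imread("pics/s5.png")[175:235,255:355]
cv2.imwrite("pics/m5.png",np.vstack([cv2.resize(x,None,fx=4.4,fy=4.4,interpolation=cv2.INTER_CUBIC) for x in(a,b)]))
E
```

```text
(no output)
```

View pics/m5.png

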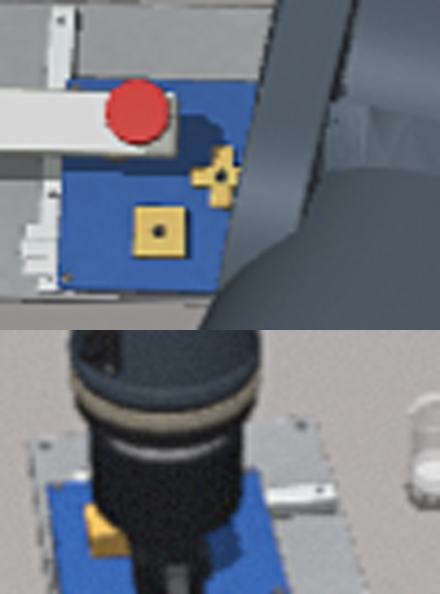

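```bash
cat >> h.py <<'E'
def dot(im,uv,r=3,th=170):
    u,v=np.round(uv).astype(int); g=im[v-r:v+r+1,u-r:u+r+1].max(2).astype(float); g=(th-g).clip(0); y,x=np.mgrid[v-r:v+r+1,u-r:u+r+1]; return np.array([(g*x).sum(),(g*y).sum()])/g.sum()
E
python3 - <<'E'
from h import *
f=lambda n:cv2.imread(f"pics/{n}.png")
s0=dot(f("top0"),(265.4,263.9),2);s5=dot(f("t5"),(270.6,267),2);r3=dot(f("t3"),(262.1,223.9),2);r1=dot(f("t1"),(256.8,227),2)
c0=dot(f("top0"),(279.8,251.4),1,110);c3=dot(f("t3"),(285.3,233.7),1,110);c5=dot(f("t5"),(284.6,254.7),1,110)
print(s0,s5,r1,r3,c0,c3,c5)
S0,S5=[W("top",q,.072) for q in(s0,s5)];C0,C3,C5=[W("top",q,.070) for q in(c0,c3,c5)];R3=W("top",r3,.0695)
print("S0",S0,"S5",S5,"C",C0,C3,C5,"R3",R3)
print("moved via cross 3->5",C5-C3,"via square 0->5",S5-S0,"cross 0->5",C5-C0,"0->3",C3-C0)
print("round now via cross",R3+C5-C3,"via sq",R3+(S5-S0)-(C3-C0))
E
```

```text
[265.74084919 264.04099561] [270.62282092 267.15055468] [256.89465649 227.10687023] [262.048  223.8704] [279.89125296 251.35224586] [285.41954023 233.68390805] [284.60696517 254.6119403 ]
S0 [0.48572217 0.06003154 0.072     ] S5 [0.477501   0.04711622 0.072     ] C [0.51935334 0.02339498 0.07      ] [0.56655703 0.00916002 0.07      ] [0.51064838 0.01087762 0.07      ] R3 [0.59341342 0.07173095 0.0695    ]
moved via cross 3->5 [-0.05590865  0.0017176   0.        ] via square 0->5 [-0.00822117 -0.01291533  0.        ] cross 0->5 [-0.00870496 -0.01251736  0.        ] 0->3 [ 0.04720369 -0.01423495  0.        ]
round now via cross [0.53750477 0.07344854 0.0695    ] via sq [0.53798856 0.07305057 0.0695    ]
```

Call:
send_rows(
  motion=[
    [[0.004, 0, 0, 0, 0], [0.0075, 0, 0, 0, 0], [0.0088, 0, 0, 0, 0], [0.0088, 0, 0, 0, 0]],
  ],
)

```text
t: 14.77
eef_pos: [0.4829, -0.1042, 0.0725]
orientation: [3.142, -0.0, 3.107]
wrist_force: [0.7, 0.0, -0.8]
opening: -0.0001
grip_force: 0.3
```

Call:
send_rows(
  motion=[
    [[-0.006, -0.012, 0, 0, 0], [-0.006, -0.022, 0, 0, 0], [-0.006, -0.032, 0, 0, 0], [-0.006, -0.044, 0, 0, 0], [-0.006, -0.056, 0, 0, 0]],
  ],
)

```text
t: 15.18
eef_pos: [0.4852, -0.1329, 0.0726]
orientation: [3.141, 0.0, 3.106]
wrist_force: [2.0, 3.1, -1.0]
opening: 0.0001
grip_force: 1.4
```

Call:
send_rows(
  motion=[
    [[0, -0.008, 0, 0, 0], [0, -0.013, 0, 0, 0], [0, -0.017, 0, 0, 0], [0, -0.017, 0, 0, 0]],
  ],
)

```text
t: 15.52
eef_pos: [0.4847, -0.1413, 0.0726]
orientation: [-3.141, -0.0, 3.106]
wrist_force: [-0.0, 0.2, 0.6]
opening: -0.0002
grip_force: 0.0
```

```bash
python3 - <<'E'
from h import *
T=pic("top","t6")[...,::-1].copy()
print(robot.state()["eef_pos"],robot.state()["wrist_force"])
bl=blobs(T[...,::-1].copy(),(15,80,110),(28,255,255),(230,300,240,310))
for a,c,m in bl[:3]: print(a,c)
a=T[230:300,240:310].max(2)
# predicted square dot
g=px("top",[.473,.026,.072])-.5; print(g); print(dot(T,g,3,150))
s=dot(T,dot(T,g,3,150),2); print(s,W("top",s,.072)); u,v=np.round(s).astype(int); print(T[v-4:v+5,u-4:u+5].max(2))
E
```

```text
[ 0.48458547 -0.14114253  0.0726107 ] [-0.49156782  0.99372497 -0.49590233]
116 [280.01724138 269.00862069]
94 [293.93617021 256.57446809]
[278.66216565 268.83527762]
[279.74943567 268.79683973]
[279.81612903 268.85      ] [0.47294975 0.02297687 0.072     ]
[[214 213 212 213 212 214 213 214 218]
 [212 211 212 213 214 212 211 211 215]
 [212 212 215 208 189 217 213 212 216]
 [212 213 195  94  70 135 215 212 215]
 [213 213 190  50  50 119 217 212 215]
 [213 213 204 149  90 153 215 212 216]
 [212 212 213 212 210 211 213 212 216]
 [213 211 211 212 213 212 211 211 216]
 [215 213 213 213 213 214 212 213 217]]
```

Call:
send_rows(
  motion=[
    [[0, -0.002, 0, 0, 0], [0, -0.0042, 0, 0, 0], [0, -0.0042, 0, 0, 0]],
  ],
)

```text
t: 15.82
eef_pos: [0.4846, -0.1429, 0.0726]
orientation: [3.141, -0.0, 3.107]
wrist_force: [-1.4, 1.1, 0.1]
opening: 0.0002
grip_force: 0.6
```

Call:
send_rows(
  motion=[
    [[-0.008, 0.015, 0, 0, 0], [-0.008, 0.015, -0.08, 0, 0], [-0.008, 0.015, -0.16, 0, 0], [-0.008, 0.015, -0.24, 0, 0], [-0.008, -0.06, -0.3, 0, 0]],
  ],
)

```text
t: 16.23
eef_pos: [0.489, -0.1649, 0.2228]
orientation: [3.141, 0.003, 3.11]
wrist_force: [0.9, -0.5, 1.0]
opening: -0.0002
grip_force: 0.0
```

Call:
send_rows(
  motion=[
    [[-0.08, -0.06, 0, 0, 0], [-0.16, -0.12, 0, 0, 0], [-0.24, -0.18, 0, 0, 0], [-0.24, -0.24, 0, 0, 0]],
  ],
)

```text
t: 16.57
eef_pos: [0.6036, -0.2839, 0.2183]
orientation: [3.141, 0.001, 3.109]
wrist_force: [1.4, 0.8, -0.2]
opening: 0.0002
grip_force: 0.0
```

```bash
python3 - <<'E'
from h import *
T=pic("top","t7")[...,::-1].copy();S=pic("side","s7")[...,::-1].copy()
s=dot(T,dot(T,(280.5,269),2,150),2); print(s,W("top",s,.072)); print(robot.state()["eef_pos"])
cv2.imwrite("pics/m7.png",np.vstack([cv2.resize(x,None,fx=5,fy=5,interpolation=cv2.INTER_CUBIC) for x in(T[225:285,235:335],S[175:235,255:355])]))
P=np.array([.5327,.0465,0])+[.0022,-.0042,0]
for z in(.184,.09,.070,.068):print(z,px("side",P+[0,0,z])-.5)
E
```

```text
[280.34231379 268.83676704] [0.47297912 0.0215989  0.072     ]
[ 0.60236682 -0.28865578  0.21570137]
0.184 [302.49524497 179.04660944]
0.09 [302.35354445 210.20021856]
0.07 [302.32510851 216.45200943]
0.068 [302.32229607 217.07033992]
```

View pics/m7.png

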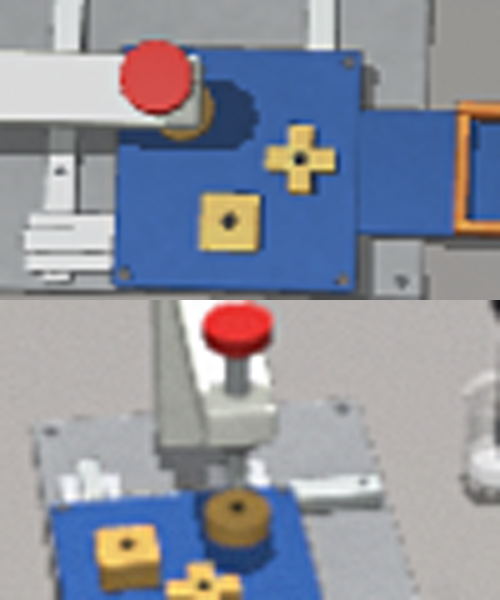

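```bash
python3 - <<'E'
from h import *
f=lambda n:cv2.imread(f"pics/{n}.png")
S7=f("s7");S3=f("s3");T7=f("t7");T3=f("t3");S0=f("side0");T0=f("top0")
print(S7[212:220,298:307].max(2))
r7=dot(S7,(302,216),2,120);q3=dot(S3,(302,215),2,130);r3=dot(S3,(323,208),2,200);q7=dot(S7,(280,223),2,190);q0=dot(S0,(283,214),2,190)
print(r7,q3,r3,q7,q0)
# displacement 3->7 in top: square 0->7 minus (0->3 from cross)
# side-only: round 3->7 by side displacement of round at z, square at z
for z in(.066,.068,.070): print(z,"round side 3->7",W("side",r7,z)-W("side",r3,z),W("side",r7,z)-W("side",q3,.072))
print("sq side 3->7",W("side",q7,.072)-W("side",q3,.072),"0->3",W("side",q3,.072)-W("side",q0,.072))
c3=dot(T3,(285.4,233.7),1,110);c7=dot(T7,(294.5,256.5),2,150);print(c7,"cross top 3->7",W("top",c7,.07)-W("top",c3,.07))
E
```

```text
[[133 135 117 114 132 118 118 152 196]
 [ 99 115 142 142 148 145 130 117 124]
 [137 149 152 155 153 152 153 149 139]
 [154 155 144 120 101 117 152 156 153]
 [157 152 134  84  44  88 138 155 151]
 [155 152 148 126 103 117 146 151 155]
 [155 156 152 148 145 148 153 151 154]
 [146 152 150 156 152 153 154 151 149]]
[302.01075269 215.98924731] [301.91       215.33666667] [323.06844106 208.22813688] [279.92178771 223.40502793] [282.86956522 213.69309463]
0.066 round side 3->7 [-0.06031975 -0.0240023   0.        ] [ 0.00112682  0.00494234 -0.006     ]
0.068 round side 3->7 [-0.06016771 -0.0239418   0.        ] [ 0.00068209  0.00238081 -0.004     ]
0.07 round side 3->7 [-0.06001567 -0.0238813   0.        ] [ 0.00023736 -0.00018071 -0.002     ]
sq side 3->7 [-0.059979   -0.02378852  0.        ] 0->3 [ 0.04707806 -0.01476282  0.        ]
[294.48780488 256.36829268] cross top 3->7 [-0.06066655 -0.02435579  0.        ]
```

Call:
send_rows(
  motion=[
    [[0.048, 0.06, 0, 0, 0], [0.096, 0.12, 0, 0, 0], [0.144, 0.18, 0, 0, 0], [0.192, 0.24, 0, 0, 0], [0.238, 0.299, 0, 0, 0]],
  ],
)

```text
t: 17.08
eef_pos: [0.4854, -0.1295, 0.2185]
orientation: [-3.141, 0.0, 3.106]
wrist_force: [1.0, 1.5, 1.5]
opening: -0.0001
grip_force: 0.0
```

Call:
send_rows(
  motion=[
    [[0, 0, 0, 0, 0], [0, 0, 0.06, 0, 0], [0, 0, 0.12, 0, 0], [0, 0, 0.18, 0, 0], [0, 0, 0.18, 0, 0]],
  ],
)

```text
t: 17.5
eef_pos: [0.4841, -0.13, 0.1242]
orientation: [3.14, -0.006, 3.107]
wrist_force: [-1.6, 0.2, -1.4]
opening: 0.0001
grip_force: 0.0
```

Call:
send_rows(
  motion=[
    [[-0.008, 0, 0, 0, 0], [-0.008, 0, 0.05, 0, 0], [-0.008, 0, 0.104, 0, 0], [-0.008, -0.012, 0.104, 0, 0], [-0.008, -0.02, 0.104, 0, 0]],
  ],
)

```text
t: 17.92
eef_pos: [0.4909, -0.1418, 0.078]
orientation: [-3.141, -0.0, 3.107]
wrist_force: [0.7, 0.5, 0.4]
opening: -0.0
grip_force: 0.0
```

Call:
send_rows(
  motion=[
    [[0, 0, 0, 0, 0], [0, 0, 0, 0, 0]],
  ],
)

```text
t: 18.08
eef_pos: [0.4919, -0.1421, 0.0789]
orientation: [-3.141, 0.003, 3.106]
wrist_force: [-0.6, 0.4, -0.5]
opening: 0.0004
grip_force: 0.0
```

Call:
send_rows(
  motion=[
    [[0, -0.002, 0, 0, 0], [0, -0.0044, 0, 0, 0], [0, -0.0044, 0, 0, 0], [0, -0.0044, 0, 0, 0]],
  ],
)

```text
t: 18.42
eef_pos: [0.4905, -0.1436, 0.077]
orientation: [-3.142, 0.0, 3.106]
wrist_force: [0.3, 0.2, -0.6]
opening: 0.0003
grip_force: 0.0
```

Call:
send_rows(
  motion=[
    [[0, 0.012, 0, 0, 0], [0, 0.012, -0.08, 0, 0], [0, 0.012, -0.16, 0, 0], [0, 0.012, -0.24, 0, 0], [0, -0.06, -0.29, 0, 0]],
  ],
)

```text
t: 18.83
eef_pos: [0.4905, -0.1683, 0.2248]
orientation: [3.141, 0.004, 3.111]
wrist_force: [1.3, -0.2, -0.1]
opening: 0.0002
grip_force: 0.0
```

Call:
send_rows(
  motion=[
    [[-0.08, -0.06, 0, 0, 0], [-0.16, -0.12, 0, 0, 0], [-0.24, -0.18, 0, 0, 0], [-0.24, -0.24, 0, 0, 0]],
  ],
)

```text
t: 19.17
eef_pos: [0.6046, -0.2871, 0.22]
orientation: [3.141, 0.001, 3.109]
wrist_force: [1.0, -0.2, 0.4]
opening: -0.0
grip_force: 0.0
```

```bash
python3 - <<'E'
from h import *
T=pic("top","t8")[...,::-1].copy();S=pic("side","s8")[...,::-1].copy();T7=cv2.imread("pics/t7.png")
print(robot.state()["eef_pos"])
a=dot(T,(280.6,269),2);b=dot(T7,(280.3,269),2);c=dot(T,(294.8,256.4),2,150);r=dot(S,(302,216),2,120);q=dot(S,(280,223),2,190)
print(a,W("top",a,.072)-W("top",b,.072),c,W("top",c,.07)-W("top",(294.488,256.368),.07),r,q)
E
```

```text
[ 0.60347042 -0.29185473  0.2173937 ]
[280.33753943 268.83438486] [6.29364970e-06 1.25645745e-05 0.00000000e+00] [294.50605327 256.34866828] [ 5.10210201e-05 -4.73413452e-05  0.00000000e+00] [301.96842105 215.97894737] [279.92178771 223.42178771]
```

Call:
send_rows(
  motion=[
    [[0.02, 0.08, 0, 0, 0], [0.04, 0.16, 0, 0, 0], [0.06, 0.24, 0, 0, 0], [0.08, 0.32, 0, 0, 0], [0.1, 0.4, 0, 0, 0]],
  ],
)

```text
t: 19.68
eef_pos: [0.5578, -0.0843, 0.2204]
orientation: [3.141, -0.0, 3.106]
wrist_force: [0.5, 1.1, 0.9]
opening: 0.0
grip_force: 0.0
```

Call:
send_rows(
  motion=[
    [[0.016, 0.07, 0, 0, 0], [0.032, 0.14, 0, 0, 0], [0.048, 0.21, 0, 0, 0], [0.064, 0.27, 0, 0, 0], [0.064, 0.27, 0, 0, 0]],
  ],
)

```text
t: 20.1
eef_pos: [0.5301, 0.0545, 0.2207]
orientation: [3.14, -0.0, 3.111]
wrist_force: [-1.1, 0.4, 0.4]
opening: -0.0
grip_force: 0.0
```

Call:
send_rows(
  motion=[
    [[0, 0, 0.03, 0, 0], [0, 0, 0.03, 0, 0]],
  ],
)

```text
t: 20.27
eef_pos: [0.5305, 0.0504, 0.2038]
orientation: [-3.141, -0.002, 3.108]
wrist_force: [-1.2, 0.1, -1.5]
opening: 0.0002
grip_force: 0.0
```

Call:
send_rows(
  motion=[
    [[-0.0052, -0.01, 0.015, 0, 0], [-0.0052, -0.01, 0.03, 0, 0], [-0.0052, -0.01, 0.044, 0, 0], [-0.0052, -0.01, 0.056, 0, 0], [-0.0052, -0.01, 0.06, 0, 0]],
  ],
)

```text
t: 20.68
eef_pos: [0.5339, 0.0441, 0.1744]
orientation: [-3.141, -0.001, 3.106]
wrist_force: [0.5, -1.2, 1.8]
opening: 0.0001
grip_force: 0.8
```

Call:
send_rows(
  motion=[
    [[0, 0, 0.004, 0, 0], [0, 0, 0.008, 0, 0], [0, 0, 0.01, 0, 0], [0, 0, 0.01, 0, 0]],
  ],
)

```text
t: 21.02
eef_pos: [0.5341, 0.0444, 0.1705]
orientation: [-3.141, 0.0, 3.107]
wrist_force: [-0.1, -1.7, 2.0]
opening: -0.0
grip_force: 0.9
```

Call:
send_rows(
  motion=[
    [[0, 0, 0.001, 0, 0], [0, 0, 0.002, 0, 0], [0, 0, 0.002, 0, 0]],
  ],
)

```text
t: 21.27
eef_pos: [0.5342, 0.0445, 0.1695]
orientation: [3.142, 0.0, 3.107]
wrist_force: [-0.9, -0.6, 1.7]
opening: -0.0
grip_force: 0.9
```

Call:
send_rows(
  motion=[
    [[0, 0, 0.003, 0, 0], [0, 0, 0.006, 0, 0], [0, 0, 0.006, 0, 0]],
  ],
)

```text
t: 21.52
eef_pos: [0.5342, 0.0445, 0.1662]
orientation: [3.142, 0.0, 3.107]
wrist_force: [0.4, -0.8, 2.0]
opening: 0.0002
grip_force: 1.0
```

Call:
send_rows(
  motion=[
    [[0, 0, 0.001, 0, 0], [0, 0, 0.003, 0, 0], [0, 0, 0.003, 0, 0]],
  ],
)

```text
t: 21.77
eef_pos: [0.5342, 0.0445, 0.1648]
orientation: [3.142, 0.0, 3.107]
wrist_force: [-0.4, -0.4, 2.4]
opening: 0.0001
grip_force: 1.1
```

Call:
send_rows(
  motion=[
    [[0, 0, 0.001, 0, 0], [0, 0, 0.002, 0, 0], [0, 0, 0.002, 0, 0]],
  ],
)

```text
t: 22.02
eef_pos: [0.5342, 0.0445, 0.1639]
orientation: [3.142, 0.0, 3.106]
wrist_force: [1.0, -0.5, 1.8]
opening: -0.0001
grip_force: 1.1
```

Call:
send_rows(
  motion=[
    [[0, 0, 0.001, 0, 0], [0, 0, 0.002, 0, 0], [0, 0, 0.002, 0, 0]],
  ],
)

```text
t: 22.27
eef_pos: [0.5342, 0.0445, 0.1629]
orientation: [3.142, 0.0, 3.107]
wrist_force: [0.6, 0.1, 1.4]
opening: 0.0
grip_force: 1.1
```

Call:
send_rows(
  motion=[
    [[0, 0, 0.001, 0, 0], [0, 0, 0.002, 0, 0], [0, 0, 0.002, 0, 0]],
  ],
)

```text
t: 22.52
eef_pos: [0.5342, 0.0445, 0.1619]
orientation: [3.142, 0.0, 3.107]
wrist_force: [1.4, 0.2, 3.6]
opening: -0.0002
grip_force: 1.8
```

Call:
send_rows(
  motion=[
    [[0, 0, 0.001, 0, 0], [0, 0, 0.002, 0, 0], [0, 0, 0.002, 0, 0]],
  ],
)

```text
t: 22.77
eef_pos: [0.5342, 0.0445, 0.1611]
orientation: [3.142, 0.0, 3.106]
wrist_force: [0.9, 0.2, 6.7]
opening: -0.0003
grip_force: 2.9
```

Call:
send_rows(
  motion=[
    [[0, 0, 0.001, 0, 0], [0, 0, 0.002, 0, 0], [0, 0, 0.002, 0, 0]],
  ],
)

```text
t: 23.02
eef_pos: [0.5342, 0.0445, 0.1602]
orientation: [3.142, 0.0, 3.106]
wrist_force: [0.0, -0.0, 7.8]
opening: 0.0
grip_force: 3.9
```

```bash
python3 - <<'E'
from h import *
pic("side","s9");b=cv2.imread("pics/s9.png")[185:230,275:330]; c=cv2.imread("pics/s4.png")[185:230,275:330]; cv2.imwrite("pics/s9c.png",cv2.resize(np.hstack([b,c]),None,fx=7.2,fy=7.2,interpolation=cv2.INTER_CUBIC))
E
```

```text
(no output)
```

View pics/s9c.png

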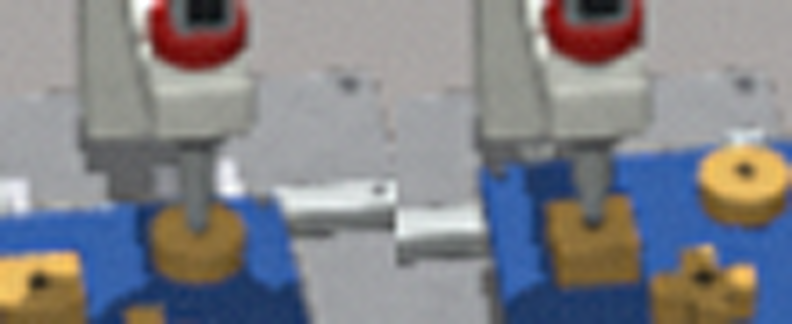

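Call:
send_rows(
  motion=[
    [[0, 0, 0.001, 0, 0], [0, 0, 0.002, 0, 0], [0, 0, 0.002, 0, 0], [0, 0, 0.002, 0, 0], [0, 0, 0.002, 0, 0]],
  ],
)

```text
t: 23.48
eef_pos: [0.5342, 0.0445, 0.1594]
orientation: [3.141, 0.001, 3.107]
wrist_force: [0.2, -0.4, 9.0]
opening: -0.0001
grip_force: 4.8
```

Call:
send_rows(
  motion=[
    [[0, 0, 0, 0, 0], [0, 0, 0, 0, 0], [0, 0, 0, 0, 0], [0, 0, 0, 0, 0], [0, 0, 0, 0, 0]],
  ],
)

```text
t: 23.9
eef_pos: [0.5342, 0.0445, 0.1594]
orientation: [3.141, 0.001, 3.107]
wrist_force: [-0.4, -0.2, 9.6]
opening: -0.0
grip_force: 4.8
```

Call:
send_rows(
  motion=[
    [[0, 0, 0, 0, 0], [0, 0, 0, 0, 0], [0, 0, 0, 0, 0], [0, 0, 0, 0, 0], [0, 0, 0, 0, 0]],
  ],
)

```text
t: 24.32
eef_pos: [0.5343, 0.0445, 0.1594]
orientation: [3.141, 0.001, 3.106]
wrist_force: [-0.8, 0.2, 10.8]
opening: -0.0
grip_force: 4.8
```

Call:
send_rows(
  motion=[
    [[0, 0, -0.02, 0, 0], [0, 0, -0.04, 0, 0], [0, 0, -0.06, 0, 0], [0, 0, -0.1, 0, 0], [0, 0, -0.14, 0, 0]],
  ],
)

```text
t: 24.73
eef_pos: [0.5336, 0.0444, 0.23]
orientation: [-3.141, -0.001, 3.106]
wrist_force: [-0.6, 0.2, 0.8]
opening: 0.0
grip_force: 0.0
```

Call:
send_rows(
  motion=[
    [[0, -0.07, -0.03, 0, 0], [0, -0.14, -0.03, 0, 0], [0, -0.21, -0.03, 0, 0], [0, -0.28, -0.03, 0, 0], [0, -0.28, -0.03, 0, 0]],
  ],
)

```text
t: 25.15
eef_pos: [0.5287, -0.1003, 0.2446]
orientation: [-3.14, 0.0, 3.103]
wrist_force: [-0.6, 0.1, 0.5]
opening: -0.0001
grip_force: 0.0
```

Call:
send_rows(
  motion=[
    [[-0.07, -0.06, 0, 0, 0], [-0.14, -0.12, 0, 0, 0], [-0.14, -0.18, 0, 0, 0], [-0.14, -0.2, 0, 0, 0], [-0.14, -0.2, 0, 0, 0]],
  ],
)

```text
t: 25.57
eef_pos: [0.5955, -0.2004, 0.2436]
orientation: [-3.141, -0.001, 3.104]
wrist_force: [0.1, 0.5, -1.4]
opening: 0.0002
grip_force: 0.0
```

```bash
python3 - <<'E'
from h import *
T=pic("top","t10")[...,::-1].copy();S=pic("side","s10")[...,::-1].copy()
print(dot(T,(280.3,269),2),dot(S,(302,216),2,120),robot.state()["eef_pos"])
for n,im in(("top",T),("side",S)): print([(a,np.round(c,2)) for a,c,m in blobs(im[...,::-1].copy(),(0,150,100),(5,255,255),(160,275,255,345))[:1]])
E
```

```text
[280.31114809 268.90183028] [302.         215.96244131] [ 0.59539714 -0.19772409  0.24421174]
[(159, array([265.73, 240.06]))]
[(106, array([301.95, 180.25]))]
```

Pointer is up, the carriage has not moved, and the robot is clear of everything.

```bash
python3 -c "
from rig import robot
print(robot.close_job())"
```

```text
the job is handed in; nothing more can be done
None
```

I pressed the square specimen first and then the round one, each at about 7 to 8 N for roughly a second, and handed the job in with the round one under the raised pointer (estimated 1–2 mm off centre); no verdict came back.

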